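# Close the solvent tin with its push-and-turn cap

## Task

Put the black cap back on the solvent tin and lock it: find how its lugs fit down between those of the neck, press it down against the sprung stem, twist it clockwise to the stop and let it rise into its catch, so that it stays down level by itself. Press and twist gently: about 10 N down is enough, stop twisting as soon as the stop is felt (60 N between cap and tin damages the lugs). Leave the other things on the bench where they are.

Things in the scene. Friction and masses are not known exactly. Their poses are not given: they have to be found in the camera images.
- cap_center (a point): Loose black plastic cap, 64 mm diameter, 58 mm tall, 70 to 120 g, standing skirt down on the bench. Point on its axis, half-way up (29 mm above the skirt's rim). z is its axis, up; x runs along its grip bar. Skirt 56 mm inside; inner ceiling 26 mm above the rim.
- cap_bar (a point): Centre of the cap's straight grip bar, 15 mm above cap_center: 46 mm long (cap's x), 14 mm wide (y), 28 mm tall, standing on the flat round top plate, whose upper face is 14 mm below this point and 30 mm above the rim. To be pinched across its width from above.
- cap: The same cap, origin on its axis at the skirt's rim. Inside the skirt are four lugs at its +x, +y, -x and -y, each 8 mm wide, from 4 to 10 mm above the rim, reaching in to 22 mm from the axis. Radial play on the neck is about 2 mm.
- mouth (a point): Centre of the mouth of the aluminium solvent tin, level with the tops of its neck lugs, 145 mm above the bench; z up. Brass neck 40 mm diameter with four equal lugs 90 deg apart reaching out to 26 mm from the axis, each spanning 46 deg and 6 mm thick, with gaps of 44 deg. THE NECK LUGS' DIRECTION IS NOT MEASURED, varies each time, and is fixed under the cap: see or feel it.
- tin: The tin (90 mm diameter) in its wooden block 130 x 130 x 40 mm, screwed to the bench; origin under the block's centre. Its yaw says nothing of the lugs. Heights of cap_center above mouth: 25 mm with lugs resting on the neck lugs; 21 mm dropped into the gaps, on the stem (free range 23 deg in every 90); 10 mm just passes the lips; 7 mm hard bottom; 13 mm locked.
- shoulder (a point): Tin's shoulder, on the axis 22 mm below mouth, where the skirt bottoms. Under the entry of each neck lug is a 3 mm lip, then a pocket, then a hard stop. From the gaps, with cap_center pressed to 8 to 9 mm above mouth, the cap turns clockwise (from above) 28 to 62 deg to the stop; let rise there it sits in the pockets. Anticlockwise in the gaps it is blocked.
- stem (a joint): Round rubber stem, 24 mm diameter, sprung, in the middle of the mouth; value in m: 0 when up (its top 18 mm above mouth), grows as the cap's ceiling pushes it down (8 mm with the cap locked, at most 16). Spring 3 N at first touch plus 0.5 N per mm: 7 N locked, 9 N on passing the lips.
- plane: bystander: small brass thumb plane 75 x 26 x 40 mm, origin under its centre
- weight: bystander: steel weight, 40 mm diameter, 34 mm tall, origin under its centre
- jar: bystander: amber varnish jar, 68 mm diameter, 85 mm tall, origin under its centre
- brush: bystander: lying brush
- hammer: bystander: lying hammer
- mug: bystander: white mug, 76 mm diameter, 85 mm tall, origin under its centre
- driver: bystander: lying screwdriver
Mind the look-alikes: they are no part of the job. Leave any blue or pink look-alike of the cap alone. Of the things shaped like the tin, the wooden one is meant.

How it is judged:
By the outcome, as a careful person would: the job done as asked, in the order asked, and still so for the second after the job is handed in, with the robot touching nothing.
It also fails if it takes over 72 s, if anything falls off the work surface, if the arm or the gripper's body presses on something with over 40 N, if the wrist force passes 120 N, or if a joint passes its speed limit or range.

## Robot

A 6-joint arm with a two-finger parallel gripper is mounted at the origin on the work surface. World frame = base frame: x ahead of the robot, y to its left, z up, the work surface at z = 0. Lengths are in m, angles in rad, forces in N, time in s.
With the tool pointing down it reaches from about 0.3 to 0.875 m from the base axis. Payload 6.4 kg.
Tool frame: the origin (TCP) lies between the finger pads; the fingertips stand 25 mm ahead of it and the grasp point (between the pads) lies 6 mm ahead of it; z points along the fingers, y is the line along which they close (so a half turn about z gives the same grasp; the last joint's range is limited). The gripper opens to 85 mm and grips with 20 to 120 N. Pads are 22 mm wide; open, the fingers measure 114 mm over their backs; the gripper's body (76 mm by 85 mm) begins 54 mm behind the grasp point. The pads swing forward as they close: fully open they stand 13 mm farther back than shut.
Start: joints at [0.965, 0.181, 1.607, -0, 1.354, -0.206], TCP at [0.224, 0.53, 0.256] pointing down, gripper open.
Joint ranges: [-2.99, 2.99], [-0.89, 2.07], [0.3, 2.58], [-1.14, 4.28], [0, 2.63], [-3.12, 3.12]. Speed limits (rad/s): [2.57, 2.57, 3.01, 3.14, 3.14, 3.14].

## Interface

Orientations are given as a unit quaternion [w, x, y, z].
In Python, from bench import ctrl gives the robot as it stands.
- The arm moves only by the tool servo_tool, never from a script. Its argument "series" is text: rows parted by semicolons, each of 7 numbers parted by spaces: the gripper command: -1 is fully open, 1 is shut, values between are in proportion, then the shift along the tool's x, y, z in m, then the turn, a rotation vector about the tool's x, y, z in degrees. A call has 1 to 12 rows; each row is the pose to reach, as a shift and turn from the pose commanded when the call began, along the tool's axes at that moment; what a row does not reach only later rows make up. A row lasts 1/12 s, in which the tool goes at most 41.7 mm and 7.16 degrees, less where a joint would pass 70% of its speed; a pose out of reach is approached as far as the arm can. A call with a gripper value outside its range is refused whole. The fingers move at their own pace and stop on an object; the grip force is fixed at half the most. Time passes only in rows, so rows that repeat a pose let the fingers close. It gives the time, the measured TCP pose, the force, the opening and the grip force at its end, in the units of the state.
- ctrl.get_obs(): the state, without advancing time (a new reading comes with each control period).
- ctrl.camera(name): name is "scene" or "top" or "wrist"; returns a dict with "img" (420x560x3 uint8, red, green, blue), "z_map" (420x560 float32, m along the optical axis (not along the pixel's ray), 0 where there is no reading), "fovy" (degrees; the focal length in pixels is half the picture's height over the tangent of half this angle, whatever the lens; pixels are square), "cx", "cy" (the principal point, pixels), "k1" (the pictures are not rectified: a ray, as slopes to the right and down, at radius r is drawn at 1 + k1 r^2 times it, then the intrinsics apply), "extrinsics" (4x4, takes a point from camera to world coordinates); the wrist camera has in their place "T_tool_cam" (4x4, takes a point from camera to tool coordinates, whose origin is the TCP and whose axes are the flange's). Camera axes: x right, y down, z forward; pixel columns grow to the right and rows downward; lengths in m; the calibration is good to about 2 mm. A picture is of the moment at which its call begins: read the wrist's pose just before it.
- ctrl.hand_in(): hands the job in; it is judged then, once.
The state is a dict: "time_s": time; "q": joint angles; "dq": joint speeds; "joint_efforts": joint torques, N m; "eef_pos": TCP position; "eef_rot": TCP orientation; "wrist_force": force on the tool from outside, world axes, zero at the start; "torque": the same for the moment, N m; "opening": opening from 0.0 (shut) to 1.0 (fully open); "grasp_force": force on a finger pad.
Only numpy, scipy, OpenCV 4.12 (cv2) and the standard library are available. Lean on these libraries where they do the work, as an engineer would, in place of code of your own. Each camera call takes 0.05 s, during which the arm holds its last target. There are 200 camera calls.

## Working session

There is one attempt and no reset: what is moved stays moved. The work goes in short steps, Python scripts to look and compute and a tool call to move; the robot and the scene stay as the last step left them, time stands still between calls to the robot, and variables do not carry over. Pictures are saved under pics/ and viewed, at most 10 in all, crops included, and the job is handed in when it is done.

Besides the shell and the picture viewer there is one more tool, called after ">>>" as name(argument=value, ...) on one line, values as JSON. servo_tool: Moves the arm, as the interface text tells. Its arguments: {"type":"object","properties":{"series":{"type":"string"}},"required":["series"]}

```bash
ls; mkdir -p pics; cat > h.py <<'E'
import numpy as np, cv2, pickle
from bench import ctrl
def K(c):
    h=c['img'].shape[0]; f=h/2/np.tan(np.radians(c['fovy'])/2); return f
def snap(name,fn=None):
    o=ctrl.get_obs(); c=ctrl.camera(name)
    if name=='wrist':
        w,x,y,z=o['eef_rot']
        from scipy.spatial.transform import Rotation as R
        T=np.eye(4);T[:3,:3]=R.from_quat([x,y,z,w]).as_matrix();T[:3,3]=o['eef_pos']
        c['E']=T@np.array(c['T_tool_cam'])
    else: c['E']=np.array(c['extrinsics'])
    if fn: cv2.imwrite('pics/'+fn,c['img'][:,:,::-1]); pickle.dump(c,open('pics/'+fn[:-4]+'.pkl','wb'))
    return c
def slopes(c,uv):
    f=K(c); d=(np.atleast_2d(uv).astype(float)-[c['cx'],c['cy']])/f
    s=d.copy()
    for _ in range(20): s=d/(1+c['k1']*(s**2).sum(1,keepdims=True))
    return s
def onplane(c,uv,z):
    s=slopes(c,uv); r=np.c_[s,np.ones(len(s))]@c['E'][:3,:3].T; o=c['E'][:3,3]
    return o+r*((z-o[2])/r[:,2])[:,None]
def cloud(c):
    h,w=c['z_map'].shape; u,v=np.meshgrid(np.arange(w),np.arange(h))
    s=slopes(c,np.c_[u.ravel(),v.ravel()]); z=c['z_map'].reshape(-1,1)
    P=np.c_[s*z,z]@c['E'][:3,:3].T+c['E'][:3,3]; P[z[:,0]==0]=np.nan
    return P.reshape(h,w,3)
E
python3 - <<'E'
from h import *
a=snap('top','top.png');b=snap('scene','scene.png')
print(a['E'],b['E'],a['fovy'],a['k1'])
o=ctrl.get_obs();print(o)
E
```

```text
pics
[[-0.02540249 -0.99622253  0.08303842  0.46367395]
 [-0.99965884  0.02480933 -0.00816748 -0.14527742]
 [ 0.0060765  -0.08321756 -0.99651288  1.45596683]
 [ 0.          0.          0.          1.        ]] [[-2.75321076e-01  7.67915835e-01 -5.78362841e-01  1.28378292e+00]
 [ 9.61351650e-01  2.19206795e-01 -1.66587469e-01  4.55358971e-02]
 [-1.14409053e-03 -6.01875113e-01 -7.98589406e-01  1.12115983e+00]
 [ 0.00000000e+00  0.00000000e+00  0.00000000e+00  1.00000000e+00]] 47.304090794355425 -0.057899060306979715
{'time_s': 0.1, 'q': array([ 9.64706450e-01,  1.81460092e-01,  1.60790194e+00,  3.04707333e-06,
        1.35378577e+00, -2.06327238e-01]), 'dq': array([ 0.00040601, -0.00082421, -0.00213024, -0.00027204,  0.0006983 ,
        0.00161652]), 'joint_efforts': array([ 1.58758048e-03, -4.45875299e+01, -3.52242064e+01, -3.92236398e-04,
        3.99120647e-03, -1.61297834e-05]), 'eef_pos': array([0.22352542, 0.52928642, 0.25548088]), 'eef_rot': array([-3.08609626e-04,  1.98553277e-01,  9.80089787e-01, -7.13713620e-04]), 'wrist_force': array([ 0.14848719, -0.04841482, -0.43693948]), 'torque': array([ 0.02833379,  0.00755571, -0.00365153]), 'grasp_force': 0.0, 'opening': 1.0030653030088728}
```

View pics/top.png

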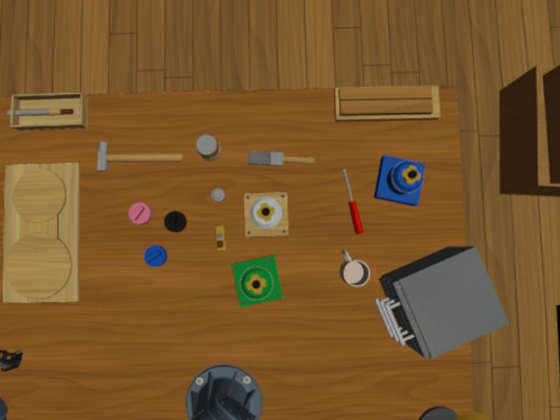

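View pics/scene.png

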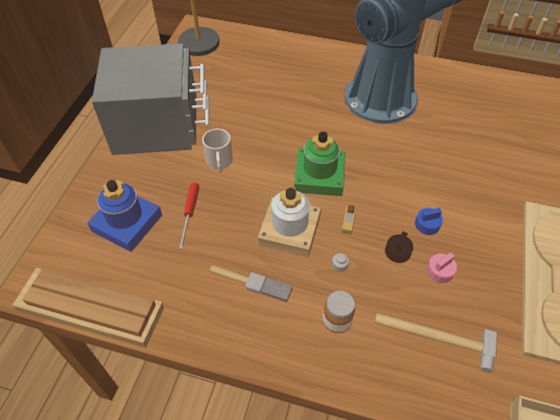

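The top view shows the wooden tin at (266,212), with its brass lugs visible, and the black cap at (176,222). The pink and blue caps are at (139,213) and (156,256). The scene view agrees: tin at (290,215), cap at (399,248).

```bash
python3 - <<'E'
from h import *
for n,capuv,tuv in(('top',(176,222),(266,212)),('scene',(399,248),(290,198))):
    c=pickle.load(open(f'pics/{n}.pkl','rb')); P=cloud(c); im=c['img'].astype(int)
    yy,xx=np.mgrid[:420,:560]
    m=(im.max(2)<60)&(np.hypot(xx-capuv[0],yy-capuv[1])<22)
    p=P[m]; print(n,'cap px',m.sum(),'zmax',np.nanmax(p[:,2]))
    for lo,hi in((.024,.036),(.05,.064)):
        q=p[(p[:,2]>lo)&(p[:,2]<hi)]
        if len(q)<3: continue
        d=q[:,:2]-q[:,:2].mean(0);w,v=np.linalg.eigh(d.T@d)
        print(lo,len(q),q.mean(0),(q.min(0)+q.max(0))/2,np.ptp(q,axis=0),np.degrees(np.arctan2(v[1,1],v[0,1])))
    uv=np.argwhere(m)[:,::-1]
    print(' ray', onplane(c,[uv.mean(0)],.03))
    m=(np.hypot(xx-tuv[0],yy-tuv[1])<24)&(im[:,:,0]-im[:,:,2]>80)
    q=P[m];q=q[(q[:,2]>.13)&(q[:,2]<.155)]
    print('brass',len(q),q.mean(0),(q.min(0)+q.max(0))/2,np.ptp(q,axis=0))
E
```

```text
top cap px 345 zmax 0.0664826666720928
0.024 222 [0.54244949 0.13092991 0.03097736] [0.54302376 0.13299658 0.03025546] [0.05748861 0.06157156 0.0112308 ] 91.17908709020239
0.05 81 [0.54386673 0.13338203 0.05775389] [0.54451307 0.13318336 0.0570887 ] [0.04414894 0.01821751 0.01366232] 171.18396202248968
 ray [[0.54305138 0.13275755 0.03      ]]
brass 114 [ 0.55683741 -0.13774145  0.14596259] [ 0.55782501 -0.13695806  0.14651261] [0.04181576 0.04419676 0.01401129]
scene cap px 5 zmax 0.06278310548439348
 ray [[0.56618818 0.14606504 0.03      ]]
brass 149 [ 0.56426565 -0.1390197   0.14569332] [ 0.5557467  -0.1389716   0.14094038] [0.05209848 0.04824294 0.02026169]
```

```bash
cat >> h.py <<'E'
from scipy.spatial.transform import Rotation as R
def toolR(o=None):
    w,x,y,z=(o or ctrl.get_obs())['eef_rot']; return R.from_quat([x,y,z,w])
def plan(p,yang,o=None):
    """tool shift (m) and rotvec (deg) to reach TCP p pointing down, tool y at world angle yang (deg), mod 180"""
    o=o or ctrl.get_obs(); r=toolR(o); ry=r.as_matrix()[:,1]
    cur=np.degrees(np.arctan2(ry[1],ry[0])); yang=cur+(yang-cur+90)%180-90
    a=np.radians(yang); y=np.array([np.cos(a),np.sin(a),0]);z=np.array([0,0,-1.]);x=np.cross(y,z)
    G=R.from_matrix(np.c_[x,y,z])
    print('shift',np.round(r.inv().apply(np.array(p)-o['eef_pos']),4),'turn',np.round((r.inv()*G).as_rotvec(degrees=True),2),'cur yang',round(cur,2),'t',o['time_s'])
E
python3 - <<'E'
from h import *
print(np.round(ctrl.camera('wrist')['T_tool_cam'],3)); plan((.543,.133,.23),81)
E
```

```text
[[ 0.    -0.961 -0.278  0.071]
 [ 1.     0.    -0.001 -0.   ]
 [ 0.001 -0.278  0.961 -0.117]
 [ 0.     0.     0.     1.   ]]
shift [-0.4485 -0.2407  0.0258] turn [ -0.08  -0.02 -13.9 ] cur yang 67.1 t 0.15
```

>>> servo_tool(series="-1 -0.036 -0.02 0.002 0 0 -1; -1 -0.073 -0.039 0.004 0 0 -2; -1 -0.109 -0.0585 0.006 0 0 -3; -1 -0.145 -0.078 0.008 0 0 -4.5; -1 -0.181 -0.0975 0.01 0 0 -6; -1 -0.218 -0.117 0.013 0 0 -7; -1 -0.254 -0.1365 0.015 0 0 -8; -1 -0.29 -0.156 0.017 0 0 -9; -1 -0.327 -0.1755 0.019 0 0 -10; -1 -0.363 -0.195 0.021 0 0 -11; -1 -0.4 -0.2145 0.023 0 0 -12; -1 -0.43 -0.231 0.025 0 0 -13")

```text
time_s: 1.15
eef_pos: [0.5313, 0.147, 0.2311]
eef_rot: [0.0, 0.086, 0.996, -0.0]
wrist_force: [-0.1, -0.2, -0.2]
opening: 1.001
grasp_force: 0.0
```

>>> servo_tool(series="-1 -0.0185 -0.01 0 0 0 -0.9; -1 -0.0185 -0.01 0 0 0 -0.9; -1 -0.0185 -0.01 0 0 0 -0.9; -1 -0.0185 -0.01 0 0 0 -0.9")

```text
time_s: 1.48
eef_pos: [0.5458, 0.1368, 0.2308]
eef_rot: [-0.001, 0.079, 0.997, 0.0]
wrist_force: [0.4, -0.3, -0.3]
opening: 1.001
grasp_force: 0.0
```

```bash
python3 - <<'E'
from h import *
o=ctrl.get_obs();print(o['eef_pos'],o['dq'].round(3))
c=snap('wrist','w1.png');P=cloud(c);im=c['img'].astype(int)
f=np.isfinite(P[:,:,2]); dk=im.max(2)<60
for lo,hi in((.024,.036),(.05,.064)):
    m=f&dk&(P[:,:,2]>lo)&(P[:,:,2]<hi)&(np.hypot(P[:,:,0]-.543,P[:,:,1]-.133)<.045)
    q=P[m];rc=cv2.minAreaRect(q[:,:2].astype(np.float32)*1000);print(m.sum(),q[:,2].mean(),rc, (q.min(0)+q.max(0))/2)
    if lo<.03:
        (x,y),r=cv2.minEnclosingCircle(q[:,:2].astype(np.float32)*1000);print(x,y,r)
    uv=np.argwhere(m)[:,::-1];
    if lo>.03: print(cv2.minAreaRect(onplane(c,uv,.058)[:,:2].astype(np.float32)*1000))
E
```

```text
[0.54581384 0.13681563 0.23083246] [ 0.02  -0.012  0.008  0.001 -0.002 -0.001]
2044 0.02892490526152614 ((538.7852783203125, 133.9871826171875), (59.64461135864258, 59.416473388671875), 84.76960754394531) [0.53894786 0.13379657 0.02961883]
539.8521728515625 134.50079345703125 31.270368576049805
731 0.05663254182299952 ((540.4688720703125, 134.24534606933594), (13.98461627960205, 45.30815887451172), 80.44294738769531) [0.54022948 0.13414925 0.05449699]
((539.6234741210938, 134.42698669433594), (13.805014610290527, 45.476112365722656), 80.45567321777344)
```

View pics/w1.png

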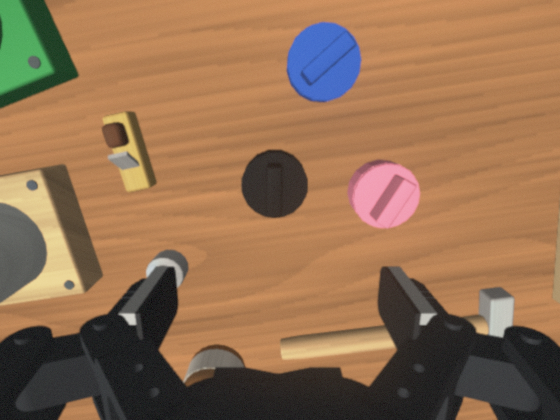

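Wrist view: black cap at (275,184), bar 14 x 45 mm as expected, centre (0.540, 0.134), with the bar's y axis at 80.4°. Next is the grasp.

```bash
python3 - <<'E'
from h import *
plan((.540,.1343,.059),80.45)
E
```

```text
shift [ 0.0049 -0.0038  0.172 ] turn [ 0.   -0.06  0.58] cur yang 81.03 t 1.5333
```

>>> servo_tool(series="0 0.005 -0.0035 0.03 0 0 0.5; 0 0.005 -0.0035 0.06 0 0 0.5; 0 0.005 -0.0035 0.09 0 0 0.5; 0 0.005 -0.0035 0.12 0 0 0.5; 0 0.005 -0.0035 0.14 0 0 0.5; 0 0.005 -0.0035 0.155 0 0 0.5; 0 0.005 -0.0035 0.155 0 0 0.5; 0 0.005 -0.0035 0.155 0 0 0.5")

```text
time_s: 2.2
eef_pos: [0.5398, 0.1348, 0.0759]
eef_rot: [-0.001, 0.082, 0.997, -0.0]
wrist_force: [0.8, -0.6, -0.3]
opening: 0.498
grasp_force: 0.0
```

```bash
python3 - <<'E'
from h import *
plan((.540,.1343,.059),80.45)
E
```

```text
shift [-0.0003 -0.0005  0.0169] turn [-0.02 -0.11  0.14] cur yang 80.59 t 2.2
```

>>> servo_tool(series="0 0 -0.0005 0.01 0 0 0; 0 0 -0.0005 0.017 0 0 0; 0 0 -0.0005 0.017 0 0 0; 1 0 -0.0005 0.017 0 0 0; 1 0 -0.0005 0.017 0 0 0; 1 0 -0.0005 0.017 0 0 0; 1 0 -0.0005 0.017 0 0 0; 1 0 -0.0005 0.017 0 0 0; 1 0 -0.0005 0.017 0 0 0; 1 0 -0.0005 0.017 0 0 0")

```text
time_s: 3.03
eef_pos: [0.5416, 0.1333, 0.0599]
eef_rot: [0.001, 0.083, 0.997, 0.0]
wrist_force: [-0.6, 0.1, 6.4]
opening: 0.151
grasp_force: 59.4
```

>>> servo_tool(series="1 0 0 -0.03 0 0 0; 1 0 0 -0.07 0 0 0; 1 0 0 -0.11 0 0 0; 1 0 0 -0.15 0 0 0; 1 0 0 -0.19 0 0 0; 1 0 0 -0.21 0 0 0; 1 0 0 -0.21 0 0 0; 1 0 0 -0.21 0 0 0")

```text
time_s: 3.7
eef_pos: [0.5412, 0.1333, 0.2701]
eef_rot: [0.001, 0.083, 0.997, 0.0]
wrist_force: [0.7, 0.5, -1.2]
opening: 0.151
grasp_force: 58.7
```

```bash
python3 - <<'E'
from h import *
o=ctrl.get_obs();print(o['opening'],o['grasp_force'],o['wrist_force'])
plan((.637,-.151,.29),80.45)
E
```

```text
0.15141719306491208 58.73779892921448 [ 0.66112927  0.46905162 -1.23144479]
shift [-0.1415 -0.2646 -0.0197] turn [0.02 0.12 0.04] cur yang 80.49 t 3.7
```

>>> servo_tool(series="1 -0.018 -0.034 -0.005 0 0 0; 1 -0.036 -0.067 -0.01 0 0 0; 1 -0.053 -0.1 -0.015 0 0 0; 1 -0.071 -0.133 -0.02 0 0 0; 1 -0.089 -0.166 -0.02 0 0 0; 1 -0.106 -0.199 -0.02 0 0 0; 1 -0.124 -0.232 -0.02 0 0 0; 1 -0.135 -0.253 -0.02 0 0 0; 1 -0.1415 -0.2645 -0.02 0 0 0; 1 -0.1415 -0.2645 -0.02 0 0 0; 1 -0.1415 -0.2645 -0.02 0 0 0; 1 -0.1415 -0.2645 -0.02 0 0 0")

```text
time_s: 4.7
eef_pos: [0.6362, -0.1493, 0.288]
eef_rot: [-0.001, 0.082, 0.997, 0.001]
wrist_force: [-0.4, 0.6, 0.0]
opening: 0.152
grasp_force: 58.9
```

```bash
python3 - <<'E'
from h import *
o=ctrl.get_obs();print(o['eef_pos'])
c=snap('wrist','w2.png')
E
```

```text
[ 0.63618241 -0.14925751  0.28798306]
```

View pics/w2.png

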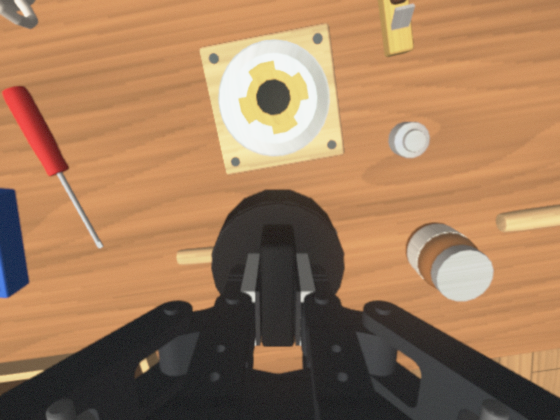

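The wrist view shows the wooden tin with its mouth at about (273,97). The four brass lugs are clear and the stem is black. The held cap is at (278,255).

```bash
cat > tin.py <<'E'
from h import *
def lugs(c,uv0,rpx):
    im=c['img'].astype(int); yy,xx=np.mgrid[:420,:560]
    br=(im[:,:,0]-im[:,:,2]>90)&(im[:,:,1]-im[:,:,2]>50)&(np.hypot(xx-uv0[0],yy-uv0[1])<rpx)
    uv=np.argwhere(br)[:,::-1]; W=onplane(c,uv,.145)[:,:2]
    stem=(im.max(2)<50)&(np.hypot(xx-uv0[0],yy-uv0[1])<rpx)
    s=onplane(c,np.argwhere(stem)[:,::-1],.163)[:,:2]
    print('brass',len(W),'stem centre',cv2.minEnclosingCircle((s*1000).astype(np.float32)))
    (x,y),r=cv2.minEnclosingCircle((W*1000).astype(np.float32));ctr=np.array([x,y])/1000;print('enc circle',x,y,r)
    for _ in range(8):
        d=W-ctr;rr=np.hypot(*d.T);o=(rr>.0215)&(rr<.027);a=np.arctan2(d[o,1],d[o,0])
        ph=np.angle(np.exp(4j*a).mean())/4
        k=np.round((a-ph)/(np.pi/2)); lc=[]
        for j in range(4):
            q=a[(k-j)%4==0]; lc.append((len(q),round(np.degrees(np.angle(np.exp(1j*q).mean())),1),round(np.degrees(np.ptp(np.angle(np.exp(1j*(q-ph-j*np.pi/2))))),1)))
        break
    print('lug dir mod90',np.degrees(ph)%90,'R',abs(np.exp(4j*a).mean()),lc)
    P=cloud(c)[br];P=P[abs(P[:,2]-.145)<.004];print('depth',len(P),P.mean(0),cv2.minEnclosingCircle((P[:,:2]*1000).astype(np.float32)))
    return ctr,ph
E
python3 - <<'E'
from tin import *
c=pickle.load(open('pics/w2.pkl','rb'));lugs(c,(273,97),42)
im=c['img'];cv2.imwrite('pics/w2c.png',cv2.resize(im[40:160,210:340,::-1],None,fx=5,fy=5,interpolation=cv2.INTER_CUBIC)[:600])
E
```

```text
brass 2082 stem centre ((0.0, 0.0), 0.0)
enc circle 554.8782958984375 -139.0828399658203 24.89112091064453
lug dir mod90 12.956970439047103 R 0.6388172239800671 [(105, np.float64(13.0), np.float64(44.9)), (119, np.float64(102.6), np.float64(44.9)), (123, np.float64(-167.1), np.float64(45.4)), (114, np.float64(-76.7), np.float64(44.7))]
depth 2071 [ 0.5546835  -0.13901648  0.14408947] ((554.8258056640625, -139.09075927734375), 24.99491310119629)
```

View pics/w2c.png

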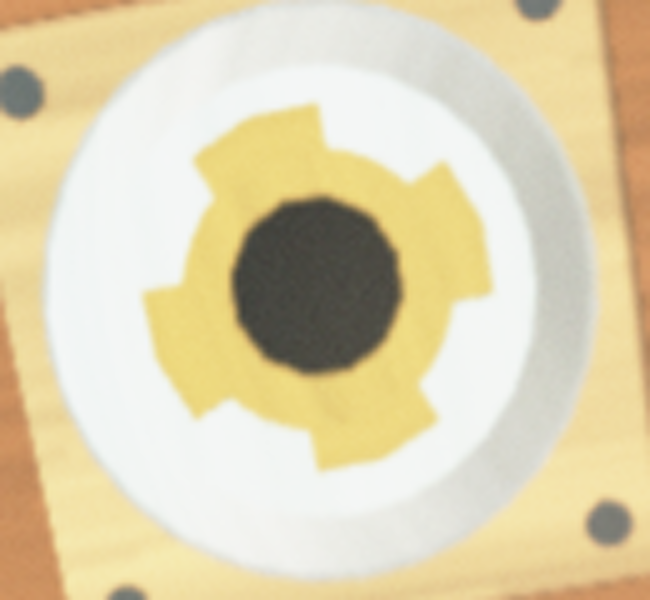

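The crop confirms four lugs, each about 45° wide. Lug direction is 13° mod 90, so the gaps are centred at 58°.

```bash
python3 - <<'E'
from h import *
c=pickle.load(open('pics/w2.pkl','rb'));P=cloud(c);im=c['img'].astype(int)
o=ctrl.get_obs();t=o['eef_pos'];print(t,o['q'].round(2))
r=toolR(o);T=(P-t)@r.as_matrix()   # tool coords
yy,xx=np.mgrid[:420,:560]
m=(im.max(2)<60)&(np.hypot(xx-278,yy-255)<75)&np.isfinite(T[:,:,2])&(abs(T[:,:,2]-.030)<.004)&(np.hypot(T[:,:,0],T[:,:,1])<.04)
q=T[m];print(len(q),q[:,2].mean(),'x max',np.percentile(q[:,0],[0,99.5,100]),'y',np.percentile(q[:,1],[0,.5,99.5,100]))
print(cv2.minEnclosingCircle((q[:,:2]*1000).astype(np.float32)))
m=(np.hypot(xx-278,yy-255)<90)&np.isfinite(T[:,:,2])&(abs(T[:,:,1])<.009)&(abs(T[:,:,0])<.04)&(T[:,:,2]<.012)&(T[:,:,2]>-.004)
q=T[m];print('bar top',len(q),np.ptp(q,axis=0),q.min(0),q.max(0),np.median(q,axis=0))
plan((.5563,-.1393,.215),58)
E
```

```text
[ 0.63634205 -0.14908426  0.28857523] [-0.41  0.33  1.36  0.    1.45 -1.82]
4286 0.031524245896354275 x max [-0.01378725  0.03194436  0.03270641] y [-0.03126492 -0.03031108  0.02860861  0.02990819]
((1.8311339616775513, -0.3353087604045868), 31.41353988647461)
bar top 3892 [0.04586047 0.0179702  0.01598315] [-0.02174109 -0.00897859 -0.00398338] [0.02411938 0.00899162 0.01199977] [ 0.00585486 -0.0001237   0.0036654 ]
shift [ 0.0805 -0.0035  0.0737] turn [ 0.03 -0.09 22.59] cur yang 80.59 t 4.75
```

>>> servo_tool(series="1 0.013 -0.001 0 0 0 4; 1 0.027 -0.001 0 0 0 8; 1 0.04 -0.002 0 0 0 12; 1 0.054 -0.002 0.01 0 0 16; 1 0.067 -0.003 0.02 0 0 20; 1 0.0765 -0.0035 0.03 0 0 22.6; 1 0.0805 -0.0035 0.04 0 0 22.6; 1 0.0805 -0.0035 0.05 0 0 22.6; 1 0.0805 -0.0035 0.055 0 0 22.6; 1 0.0805 -0.0035 0.055 0 0 22.6; 1 0.0805 -0.0035 0.055 0 0 22.6")

```text
time_s: 5.67
eef_pos: [0.5572, -0.1409, 0.2341]
eef_rot: [-0.0, 0.276, 0.961, 0.0]
wrist_force: [-0.4, 0.7, -0.7]
opening: 0.148
grasp_force: 58.8
```

```bash
python3 - <<'E'
from h import *
o=ctrl.get_obs();print(o['eef_pos'],o['wrist_force'],o['torque'])
plan((.5562,-.1394,.205),58)
E
```

```text
[ 0.55720703 -0.14090081  0.23408244] [-0.35938572  0.67504999 -0.70349538] [-0.01810042 -0.0351991  -0.00334648]
shift [0.0016 0.0007 0.0291] turn [ 0.   -0.02 -0.05] cur yang 57.95 t 5.6667
```

>>> servo_tool(series="1 0.0015 0.0005 0.01 0 0 0; 1 0.0015 0.0005 0.02 0 0 0; 1 0.0015 0.0005 0.029 0 0 0; 1 0.0015 0.0005 0.029 0 0 0; 1 0.0015 0.0005 0.029 0 0 0; 1 0.0015 0.0005 0.029 0 0 0")

```text
time_s: 6.17
eef_pos: [0.5559, -0.1399, 0.2053]
eef_rot: [-0.0, 0.277, 0.961, 0.0]
wrist_force: [-0.0, -0.3, -0.3]
opening: 0.154
grasp_force: 58.8
```

>>> servo_tool(series="1 0 0 0.003 0 0 0; 1 0 0 0.005 0 0 0; 1 0 0 0.005 0 0 0; 1 0 0 0.005 0 0 0")

```text
time_s: 6.5
eef_pos: [0.5558, -0.1398, 0.2003]
eef_rot: [-0.0, 0.277, 0.961, 0.0]
wrist_force: [-0.1, 0.1, -0.7]
opening: 0.153
grasp_force: 58.8
```

>>> servo_tool(series="1 0 0 0.001 0 0 0; 1 0 0 0.002 0 0 0; 1 0 0 0.002 0 0 0; 1 0 0 0.002 0 0 0")

```text
time_s: 6.83
eef_pos: [0.5558, -0.1398, 0.1982]
eef_rot: [-0.0, 0.277, 0.961, 0.0]
wrist_force: [-0.5, 0.2, -0.7]
opening: 0.15
grasp_force: 58.8
```

>>> servo_tool(series="1 0 0 0.001 0 0 0; 1 0 0 0.002 0 0 0; 1 0 0 0.002 0 0 0; 1 0 0 0.002 0 0 0")

```text
time_s: 7.17
eef_pos: [0.556, -0.1399, 0.1967]
eef_rot: [0.0, 0.277, 0.961, -0.0]
wrist_force: [-0.8, 0.3, 2.2]
opening: 0.157
grasp_force: 59.1
```

>>> servo_tool(series="1 0 0 0.001 0 0 0; 1 0 0 0.002 0 0 0; 1 0 0 0.003 0 0 0; 1 0 0 0.003 0 0 0; 1 0 0 0.003 0 0 0")

```text
time_s: 7.58
eef_pos: [0.5559, -0.1399, 0.1935]
eef_rot: [0.0, 0.277, 0.961, -0.0]
wrist_force: [-1.2, 0.8, 4.0]
opening: 0.153
grasp_force: 59.3
```

>>> servo_tool(series="1 0 0 0.001 0 0 0; 1 0 0 0.002 0 0 0; 1 0 0 0.003 0 0 0; 1 0 0 0.004 0 0 0; 1 0 0 0.005 0 0 0; 1 0 0 0.005 0 0 0; 1 0 0 0.005 0 0 0")

```text
time_s: 8.17
eef_pos: [0.556, -0.1399, 0.1886]
eef_rot: [0.0, 0.277, 0.961, -0.0]
wrist_force: [-1.9, -0.2, 6.3]
opening: 0.15
grasp_force: 59.6
```

>>> servo_tool(series="1 0 0 0.001 0 0 0; 1 0 0 0.002 0 0 0; 1 0 0 0.003 0 0 0; 1 0 0 0.004 0 0 0; 1 0 0 0.004 0 0 0; 1 0 0 0.004 0 0 0")

```text
time_s: 8.67
eef_pos: [0.556, -0.1399, 0.1848]
eef_rot: [0.0, 0.276, 0.961, -0.0]
wrist_force: [-2.6, 1.2, 8.0]
opening: 0.153
grasp_force: 59.9
```

>>> servo_tool(series="1 0 0 0.0007 0 0 0; 1 0 0 0.0007 0 0 0; 1 0 -0.0001 0.0007 0 0 4; 1 0 -0.0002 0.0007 0 0 8; 1 0 -0.0003 0.0007 0 0 12; 1 0 -0.0004 0.0007 0 0 16; 1 0 -0.0005 0.0007 0 0 20; 1 0 -0.0005 0.0007 0 0 20")

```text
time_s: 9.33
eef_pos: [0.556, -0.1404, 0.1844]
eef_rot: [0.001, 0.441, 0.898, 0.0]
wrist_force: [-1.6, 1.3, 7.7]
opening: 0.151
grasp_force: 60.1
```

```bash
python3 - <<'E'
from h import *
o=ctrl.get_obs();print(o['eef_pos'],o['wrist_force'],o['torque']); plan(o['eef_pos'],13)
E
```

```text
[ 0.55596043 -0.14043896  0.18438681] [-1.56080458  1.26356905  7.65216941] [ 0.19750958  0.24421929 -0.05000725]
shift [0. 0. 0.] turn [ 0.05  0.05 24.69] cur yang 37.69 t 9.3333
```

>>> servo_tool(series="1 0 -0.0001 0 0 0 3; 1 0 -0.0002 0 0 0 6; 1 0 -0.0003 0 0 0 9; 1 0 -0.0003 0 0 0 12; 1 0 -0.0003 0 0 0 12")

```text
time_s: 9.75
eef_pos: [0.5557, -0.1405, 0.1843]
eef_rot: [0.001, 0.532, 0.847, 0.0]
wrist_force: [-1.8, 1.0, 8.1]
opening: 0.149
grasp_force: 60.1
```

```bash
cat > s.py <<'E'
from h import *
o=ctrl.get_obs();print(o['eef_pos'],o['wrist_force'].round(2),o['torque'].round(3)); plan(o['eef_pos'],13)
E
python3 s.py
```

```text
[ 0.55568778 -0.1405272   0.1843483 ] [-1.77  1.01  8.07] [ 0.177  0.279 -0.074]
shift [0. 0. 0.] turn [ 0.05  0.04 12.74] cur yang 25.74 t 9.75
```

Turned 32° with little resistance. I'll go on in smaller steps and watch the moment about z.

>>> servo_tool(series="1 0 -0.0001 0 0 0 2; 1 0 -0.0001 0 0 0 4; 1 0 -0.0001 0 0 0 5; 1 0 -0.0001 0 0 0 5")

```text
time_s: 10.08
eef_pos: [0.5556, -0.1405, 0.1843]
eef_rot: [0.0, 0.568, 0.823, 0.0]
wrist_force: [-2.0, 0.5, 7.3]
opening: 0.152
grasp_force: 60.1
```

```bash
python3 s.py
```

```text
[ 0.55555099 -0.14053387  0.18432615] [-2.02  0.52  7.31] [ 0.219  0.344 -0.013]
shift [0. 0. 0.] turn [0.04 0.03 7.84] cur yang 20.84 t 10.0833
```

>>> servo_tool(series="1 0 -0.0001 0 0 0 1.5; 1 0 -0.0001 0 0 0 3; 1 0 -0.0001 0 0 0 3")

```text
time_s: 10.33
eef_pos: [0.5554, -0.1405, 0.1843]
eef_rot: [0.0, 0.589, 0.808, 0.0]
wrist_force: [-1.2, 2.0, 8.2]
opening: 0.15
grasp_force: 60.1
```

```bash
python3 s.py
```

```text
[ 0.55544428 -0.14051307  0.18430012] [-1.23  2.04  8.16] [ 0.288  0.32  -0.019]
shift [0. 0. 0.] turn [0.04 0.02 4.82] cur yang 17.82 t 10.3333
```

>>> servo_tool(series="1 0 -0.0001 0 0 0 1.5; 1 0 -0.0001 0 0 0 3; 1 0 -0.0001 0 0 0 3")

```text
time_s: 10.58
eef_pos: [0.5554, -0.1405, 0.1843]
eef_rot: [0.0, 0.61, 0.792, 0.0]
wrist_force: [-2.2, 1.7, 9.3]
opening: 0.151
grasp_force: 60.1
```

```bash
python3 s.py
```

```text
[ 0.55540386 -0.14049191  0.18431868] [-2.25  1.73  9.26] [0.302 0.32  0.023]
shift [0. 0. 0.] turn [0.05 0.02 1.82] cur yang 14.82 t 10.5833
```

>>> servo_tool(series="1 0 -0.0001 0 0 0 1; 1 0 -0.0001 0 0 0 2; 1 0 -0.0001 0 0 0 2")

```text
time_s: 10.83
eef_pos: [0.5554, -0.1405, 0.1843]
eef_rot: [0.0, 0.624, 0.782, 0.0]
wrist_force: [-1.2, 2.2, 8.1]
opening: 0.152
grasp_force: 60.1
```

```bash
python3 s.py
```

```text
[ 0.55536528 -0.14046542  0.18433413] [-1.2   2.22  8.08] [0.385 0.243 0.067]
shift [0. 0. 0.] turn [ 0.06  0.01 -0.15] cur yang 12.85 t 10.8333
```

>>> servo_tool(series="1 0 0 0 0 0 1; 1 0 0 0 0 0 2; 1 0 0 0 0 0 2")

```text
time_s: 11.08
eef_pos: [0.5554, -0.14, 0.1843]
eef_rot: [0.0, 0.637, 0.771, 0.001]
wrist_force: [-1.4, 3.8, 8.1]
opening: 0.151
grasp_force: 60.2
```

```bash
python3 s.py
```

```text
[ 0.55535472 -0.13999132  0.1842889 ] [-1.4   3.82  8.13] [0.666 0.214 0.205]
shift [0. 0. 0.] turn [ 0.07 -0.03 -2.13] cur yang 10.87 t 11.0833
```

>>> servo_tool(series="1 0 0 0 0 0 1; 1 0 0 0 0 0 2; 1 0 0 0 0 0 2")

```text
time_s: 11.33
eef_pos: [0.5554, -0.1394, 0.1843]
eef_rot: [-0.0, 0.65, 0.76, 0.001]
wrist_force: [-1.0, 5.3, 9.4]
opening: 0.152
grasp_force: 60.3
```

```bash
python3 s.py
```

```text
[ 0.55536543 -0.13944486  0.18427661] [-1.    5.32  9.42] [1.064 0.195 0.199]
shift [0. 0. 0.] turn [ 0.08 -0.09 -4.12] cur yang 8.88 t 11.3333
```

Stop felt: 49° turned, with the moment at 0.2 Nm and the side force rising to 5 N. I'll let it rise now.

>>> servo_tool(series="1 0 0 -0.001 0 0 0; 1 0 0 -0.002 0 0 0; 1 0 0 -0.003 0 0 0; 1 0 0 -0.0035 0 0 0; 1 0 0 -0.0035 0 0 0; 1 0 0 -0.0035 0 0 0")

```text
time_s: 11.83
eef_pos: [0.5553, -0.1394, 0.1869]
eef_rot: [-0.0, 0.65, 0.76, 0.001]
wrist_force: [1.7, 6.7, 3.3]
opening: 0.153
grasp_force: 59.5
```

```bash
python3 s.py
```

```text
[ 0.55532469 -0.13943035  0.1868999 ] [1.66 6.65 3.27] [ 1.117 -0.325  0.168]
shift [0. 0. 0.] turn [ 0.07 -0.1  -4.07] cur yang 8.93 t 11.8333
```

>>> servo_tool(series="1 0 0 -0.0005 0 0 0; 1 0 0 -0.001 0 0 0; 1 0 0 -0.001 0 0 0; 1 0 0 -0.001 0 0 0")

```text
time_s: 12.17
eef_pos: [0.5553, -0.1394, 0.1878]
eef_rot: [-0.0, 0.65, 0.76, 0.001]
wrist_force: [2.3, 5.1, 2.0]
opening: 0.149
grasp_force: 59.4
```

```bash
python3 s.py
```

```text
[ 0.55533802 -0.1394266   0.1877586 ] [2.3  5.11 1.99] [ 1.012 -0.347  0.163]
shift [0. 0. 0.] turn [ 0.07 -0.1  -4.07] cur yang 8.93 t 12.1667
```

>>> servo_tool(series="1 0.0005 0 0 0 0 0; 1 0.001 0 0 0 0 0; 1 0.001 0.0005 0 0 0 -0.5; 1 0.001 0.0005 0 0 0 -0.5")

```text
time_s: 12.5
eef_pos: [0.5554, -0.1392, 0.1881]
eef_rot: [-0.0, 0.647, 0.763, 0.0]
wrist_force: [1.3, 3.4, 4.1]
opening: 0.15
grasp_force: 59.5
```

```bash
python3 s.py
```

```text
[ 0.55536315 -0.13924746  0.18812957] [1.3  3.43 4.14] [ 0.801 -0.271  0.061]
shift [0. 0. 0.] turn [ 0.01 -0.03 -3.57] cur yang 9.43 t 12.5
```

>>> servo_tool(series="1 0 0 -0.0005 0 0 0; 1 0 0 -0.001 0 0 0; 1 0 0 -0.001 0 0 0; 1 0 0 -0.001 0 0 0")

```text
time_s: 12.83
eef_pos: [0.5553, -0.1393, 0.1889]
eef_rot: [-0.0, 0.647, 0.763, 0.0]
wrist_force: [2.6, 4.3, 2.0]
opening: 0.145
grasp_force: 59.3
```

```bash
python3 s.py
```

```text
[ 0.55531555 -0.13926061  0.1889304 ] [2.55 4.31 2.04] [ 0.789 -0.504  0.068]
shift [0. 0. 0.] turn [ 0.01 -0.03 -3.61] cur yang 9.39 t 12.8333
```

>>> servo_tool(series="1 0 0 -0.0005 0 0 0; 1 0 0 -0.001 0 0 0; 1 0 0 -0.001 0 0 0; 1 0 0 -0.001 0 0 0")

```text
time_s: 13.17
eef_pos: [0.5553, -0.1392, 0.189]
eef_rot: [-0.0, 0.647, 0.763, 0.0]
wrist_force: [5.3, 4.0, -3.4]
opening: 0.146
grasp_force: 58.8
```

```bash
python3 s.py
```

```text
[ 0.55526804 -0.13920143  0.18900098] [ 5.3   4.02 -3.39] [ 0.582 -0.954  0.046]
shift [0. 0. 0.] turn [ 0.01 -0.05 -3.62] cur yang 9.38 t 13.1667
```

The cap is caught. At 13 mm above the mouth, the upward pull is resisted. I'll ease off and release.

>>> servo_tool(series="1 0 0 0.0008 0 0 0; 1 0 0 0.0008 0 0 0; 0 0 0 0.0008 0 0 0; 0 0 0 0.0008 0 0 0; 0 0 0 0.0008 0 0 0; 0 0 0 0.0008 0 0 0; 0 0 0 0.0008 0 0 0; 0 0 0 0.0008 0 0 0")

```text
time_s: 13.83
eef_pos: [0.5551, -0.1397, 0.1892]
eef_rot: [-0.0, 0.647, 0.763, -0.0]
wrist_force: [0.6, 0.3, 0.3]
opening: 0.498
grasp_force: 0.0
```

>>> servo_tool(series="0 0 0 -0.01 0 0 0; 0 0 0 -0.03 0 0 0; 0 0 0 -0.05 0 0 0; 0 0 0 -0.08 0 0 0; 0 0 0 -0.11 0 0 0; 0 0 0 -0.14 0 0 0; 0 0 0 -0.14 0 0 0; 0 0 0 -0.14 0 0 0; 0 0 0 -0.14 0 0 0")

```text
time_s: 14.58
eef_pos: [0.5551, -0.1394, 0.3294]
eef_rot: [0.0, 0.647, 0.763, -0.0]
wrist_force: [0.0, -0.3, 0.2]
opening: 0.504
grasp_force: 0.0
```

```bash
python3 - <<'E'
from h import *
c=snap('wrist','w3.png');P=cloud(c);im=c['img'].astype(int);o=ctrl.get_obs();print(o['eef_pos'])
near=np.hypot(P[:,:,0]-.555,P[:,:,1]+.139)<.04
for lo,hi in((.150,.167),(.180,.195)):
    m=near&(P[:,:,2]>lo)&(P[:,:,2]<hi)&(im.max(2)<60);q=P[m]
    n=np.linalg.lstsq(np.c_[q[:,:2]-q[:,:2].mean(0),np.ones(len(q))],q[:,2],rcond=None)[0]
    print(len(q),'z',n[2],np.median(q[:,2]),'tilt deg',np.degrees(np.arctan(n[:2])),cv2.minAreaRect((q[:,:2]*1000).astype(np.float32)))
E
```

```text
[ 0.55474913 -0.1392838   0.32846251]
153 z 0.15736183824253694 0.1576047663612673 tilt deg [ 1.94458809 -4.89933592] ((544.5734252929688, -135.2142333984375), (56.753196716308594, 39.6136360168457), 89.26305389404297)
146 z 0.18514325313292576 0.18537953995124642 tilt deg [ 0.12800305 -1.74046935] ((554.0478515625, -137.28382873535156), (13.442521095275879, 41.42851638793945), 9.859628677368164)
```

View pics/w3.png

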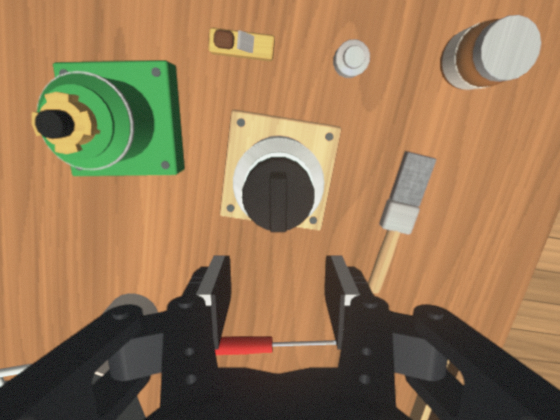

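The view shows the cap on the wooden tin at (278,192), with nothing touching it. I'll check height and tilt with a fuller mask.

```bash
python3 - <<'E'
from h import *
c=pickle.load(open('pics/w3.pkl','rb'));P=cloud(c)
near=np.hypot(P[:,:,0]-.555,P[:,:,1]+.139)<.029
for lo,hi in((.150,.165),(.181,.195)):
    q=P[near&(P[:,:,2]>lo)&(P[:,:,2]<hi)]
    for _ in range(4):
        A=np.c_[q[:,:2]-[.555,-.139],np.ones(len(q))];n=np.linalg.lstsq(A,q[:,2],rcond=None)[0];e=abs(q[:,2]-A@n);q=q[e<max(.0015,2*np.median(e))]
    print(len(q),'z',n[2],'tilt',np.degrees(np.arctan(n[:2])),np.median(e))
q=P[(P[:,:,2]<.006)&(P[:,:,2]>-.008)];print('bench z',np.median(q[:,2]))
E
```

```text
2330 z 0.15809260512264 tilt [ 0.01058582 -0.05313463] 0.0004527944180258703
909 z 0.18594786477620065 tilt [ 0.05824361 -0.27056287] 0.0004824594655347403
bench z -0.0008829817335343215
```

The cap is level. With the bench bias corrected, the plate is at 159 mm, so cap_center is 13 mm above the mouth, which is locked.

```bash
python3 -c "
from bench import ctrl
print(ctrl.hand_in())"
```

```text
the job is handed in; nothing more can be done
None
```

The black cap is back on the wooden solvent tin and locked: released, it stays down level by itself at the 13 mm locked height, nothing else on the bench was touched, and the job is handed in.

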